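# Hang the draining rack on its two hooks

## Task

Pick up the white draining rack by its handle and hang it gently on the two hooks of the stand, so that the rail sits right down on both hooks with a hook in each groove. While you still hold the rack, let the hooks take some of its weight to check that both sides are fully down, and only then let go, leaving everything else on the bench alone.

Things in the scene. Friction and masses are not known exactly. Their poses are not given: they have to be found in the camera images.
- rack: Draining rack, white-coated steel, loose, 0.4 to 0.65 kg, standing on the bench. Origin: middle of its underside; y along its length (268 mm over the end cheeks, 127 mm tall), x across (90 mm), z up; both ends alike. Tray with ten grey pegs, to 45 mm height, at the bottom. A round rail, 20 mm in diameter, runs along y from cheek to cheek, its axis 115 mm above the underside; between pegs and rail the rack is open.
- handle (a point): Middle of the rack's handle bar, 170 mm above the rack's underside, 55 mm straight above the rail's axis. The bar lies along the rack's y, 12 mm thick (x), 16 mm tall (z), on two uprights 10 mm square at y = +/-34 mm, so that 58 mm of it is free between them. Axes as rack.
- groove_a (a point): Point on the rail's axis in the middle of the groove at the rack's y = +80 mm. Each groove is turned all round the rail: 12 mm wide along it, bottom diameter 12 mm (4 mm deep), 0.5 mm bevels. The rail is full 20 mm thick on both sides of it, out to y = 130 mm. Axes as rack.
- groove_b (a point): The same for the groove at the rack's y = -80 mm.
- stand: Hook stand, fixed to the bench: base plate 12 mm thick (x -60 to 130, y +/-130 mm), two uprights at x = 90 mm, and across them a level dark steel bar, 250 mm long (y), top 146 mm above the bench, that carries two hooks pointing to -x; the rack goes on from that side, its tray passing under the hooks. Origin: on the bench below the middle between the nominal hook seats; x from the hook tips to the uprights, y along the bar, z up.
- seat_a (a point): NOMINAL seat of the hook at the stand's y = +80 mm: where the rail's axis lies when home, 145 mm above the bench (149 mm when the full rail rides on the hook beside the groove: not home). The bar is clamped by hand: both hooks together sit up to 17 mm to either side along y of nominal; this is not reported and the bar does not give when pushed. Axes as stand.
- seat_b (a point): The same for the hook at y = -80 mm. Each hook is 8 mm round rod, its level part's top 139 mm above the bench, free from x = -17 to +21 mm between an upturned tip in front and an upturned prong behind, which lean apart (-23 to +27 mm at their tops, 159 mm above the bench). Hooks and rack are stiff; the rack must never press on the stand with more than 20 N.
- jar: Small glass jar with a white lid, 46 mm across, 65 mm tall, loose, between rack and stand; leave alone. Origin: middle of its underside.
- can_a: Drinks can, 66 mm across, 115 mm tall, loose, behind the rack; leave alone. Origin: middle of its underside.
- can_b: The same kind of can at the back of the bench; leave alone.
- flask: Glass bottle with a screw cap, 80 mm across, 170 mm tall, loose, behind the stand; leave alone. Origin: middle of its underside.
- dish: Flat clear dish, 60 mm across, 14 mm tall, loose, in front of the rack; leave alone. Origin: middle of its underside.
- beaker: Glass beaker, 64 mm across, 85 mm tall, loose, between rack and stand; leave alone. Origin: middle of its underside.

How it is judged:
On the way, in this order (a step that is already met when the one before it is completed fails the run):
1. the rack is lifted off the bench in the gripper (height (world z) of rack above 0.03 m and contact force between the fingers and rack above 1 N), for 0.2 s.
2. still held, the rack is down on both hooks, a hook in each groove, and the hooks carry at least 1.5 N (z of groove_a in the frame of stand between 0.142 and 0.1472 m and x of groove_a in the frame of stand between -0.022 and 0.026 m and z of groove_b in the frame of stand between 0.142 and 0.1472 m and x of groove_b in the frame of stand between -0.022 and 0.026 m and y of rack in the frame of stand between -0.026 and 0.026 m and contact force between the fingers and rack above 1 N and contact force between rack and stand above 1.5 N), for 0.3 s.
At the end, for the whole second after the job is handed in: The rack hangs at rest on the stand, upright within 9 degrees, released: both groove points lie 142 to 147.2 mm above the bench (home is 145; riding beside the grooves is 149) between the tips and the prongs of the hooks, the rack's middle within 26 mm of the stand's middle along the bar (z of groove_a in the frame of stand between 0.142 and 0.1472 m and x of groove_a in the frame of stand between -0.022 and 0.026 m and z of groove_b in the frame of stand between 0.142 and 0.1472 m and x of groove_b in the frame of stand between -0.022 and 0.026 m and y of rack in the frame of stand between -0.026 and 0.026 m and contact force between rack and stand above 2 N and linear speed of rack below 0.03 m/s and angle between rack's own z axis and vertical below 0.15 rad); the robot touches nothing.
It fails at once if the rack is pressed or knocked against the stand with more than 20 N (contact force between rack and stand above 20 N).
It fails at once if a bystander (can, bottle, jar, dish or beaker) is moved by more than 25 mm (distance of any of can_a, can_b, flask, jar, dish, beaker from where it was at the start of the episode above 0.025 m).
It fails at once if a bystander is tipped over (angle between any of can_a, can_b, flask, jar, dish, beaker's own z axis and vertical above 0.4 rad).
It also fails if it takes over 67 s, if anything falls off the work surface, if the arm or the gripper's body presses on something with over 40 N, if the wrist force passes 120 N, or if a joint passes its speed limit or range.

## Robot

A 7-joint arm with a two-finger parallel gripper is mounted at the origin on the work surface. World frame = base frame: x ahead of the robot, y to its left, z up, the work surface at z = 0. Lengths are in m, angles in rad, forces in N, time in s.
With the tool pointing down it reaches from about 0.425 to 0.875 m from the base axis. Payload 4.7 kg.
Tool frame: the origin (TCP) lies where the fingers leave the gripper's body, on its centre line; the fingertips stand 70 mm ahead of it and the grasp point (between the pads) lies 51 mm ahead of it; z points along the fingers, y is the line along which they close (so a half turn about z gives the same grasp; the last joint's range is limited). The gripper opens to 87 mm and grips with 3 to 60 N. Pads are 19 mm wide; open, the fingers measure 117 mm over their backs; the gripper's body (75 mm by 190 mm) begins 51 mm behind the grasp point.
Start: joints at [1.116, 0.321, -0.07, 1.45, 0.023, 1.371, -0.057], TCP at [0.294, -0.58, 0.292] pointing down, gripper open.
Joint ranges: [-2.86, 2.86], [-0.3, 2.09], [-1.38, 1.24], [0.06, 2.45], [-1.56, 4.7], [0.09, 2.05], [-2.69, 2.69]. Speed limits (rad/s): [2.57, 2.57, 3.14, 3.14, 3.14, 3.14, 3.14].

## Interface

Orientations are given as a rotation vector (axis times angle).
In Python, from bench import ctrl gives the robot as it stands.
- The arm moves only by the tool drive_tool, never from a script. Its argument "motion" is a list of rows, each a list of 3 entries, a list of its own where there are three numbers: the shift along the tool's x, y, z in cm, then the turn, a rotation vector about the tool's x, y, z in degrees, then the opening, from -1 (shut) to 1 (fully open). In form: [[[x, y, z], [ax, ay, az], claw], ...]. A call has 1 to 12 rows; each row shifts and turns the commanded pose from where the row before left it, along the tool's axes as they then stand; what a row does not reach is not made up. A row lasts 1/8 s, in which the tool goes at most 62.5 mm and 10.7 degrees, less where a joint would pass 70% of its speed; a pose out of reach is approached as far as the arm can. A call with a gripper value outside its range is refused whole. The fingers move at their own pace and stop on an object; "force" is the grip in N (left out, the last holds). Time passes only in rows, so rows that do not move let the fingers close. It gives the time, the measured TCP pose, the force, the opening and the grip force at its end, in the units of the state.
- ctrl.get_state(): the state, without advancing time (a new reading comes with each control period).
- ctrl.get_image(name): name is "side" or "top" or "wrist"; returns the picture (384x512x3 uint8, red, green, blue); there is no depth.
- ctrl.calibration(name): a dict with "K" (3x3 intrinsics, pixels), "origin" and "attitude" of the camera in the world; the wrist camera has in their place "tool_from_camera" (4x4, takes a point from camera to tool coordinates, whose origin is the TCP and whose axes are the flange's). Camera axes: x right, y up, looking along -z (the intrinsics and any distortion apply to the point x, -y, -z); pixel columns grow to the right and rows downward; lengths in m; the calibration is good to about 2 mm. A picture is of the moment at which its call begins: read the wrist's pose just before it. calibration takes no time and is no camera call.
- ctrl.close_job(): hands the job in; it is judged then, once.
The state is a dict: "time": time; "joint_positions": joint angles; "qd": joint speeds; "joint_torque": joint torques, N m; "position": TCP position; "tool_rot": TCP orientation; "ft_force": force on the tool from outside, world axes, zero at the start; "torque": the same for the moment, N m; "grip_width": opening from 0.0 (shut) to 1.0 (fully open); "grip_force": force on a finger pad.
Only numpy, scipy, OpenCV 4.12 (cv2) and the standard library are available. Lean on these libraries where they do the work, as an engineer would, in place of code of your own. Each camera call takes 0.05 s, during which the arm holds its last target. There are 200 camera calls.

## Working session

There is one attempt and no reset: what is moved stays moved. The work goes in short steps, Python scripts to look and compute and a tool call to move; the robot and the scene stay as the last step left them, time stands still between calls to the robot, and variables do not carry over. Pictures are saved under pics/ and viewed, at most 10 in all, crops included, and the job is handed in when it is done.

Besides the shell and the picture viewer there is one more tool, called after ">>>" as name(argument=value, ...) on one line, values as JSON. drive_tool: Moves the arm, as the interface text tells. Its arguments: {"type":"object","properties":{"motion":{"type":"array","items":{"type":"array"}},"force":{"type":"number"}},"required":["motion"]}

```bash
mkdir -p pics; ls; python3 - <<'E'
from bench import ctrl
import cv2,numpy as np
np.set_printoptions(precision=4,suppress=True)
s=ctrl.get_state();print(s)
for n in("side","top","wrist"):
    print(n,ctrl.calibration(n))
    cv2.imwrite(f"pics/{n}0.png",ctrl.get_image(n)[:,:,::-1])
E
```

```text
pics
{'time': 0.0, 'joint_positions': array([ 1.1161,  0.3218, -0.0701,  1.4517,  0.0226,  1.3708, -0.0569]), 'qd': array([-0.0021, -0.0002,  0.0002, -0.0009,  0.0001, -0.0004,  0.0016]), 'joint_torque': array([ -0.0007, -49.129 ,  -0.405 , -31.2527,  -0.0642,   0.0439,
         0.0002]), 'position': array([ 0.2934, -0.5795,  0.2911]), 'tool_rot': array([-3.0538, -0.7292,  0.0009]), 'ft_force': array([ 0.1679, -0.9788, -0.3102]), 'torque': array([ 0.0043, -0.0091,  0.0105]), 'grip_force': 0.0, 'grip_width': 0.9969376462918577}
side {'K': array([[447.1881,   0.    , 254.0062],
       [  0.    , 447.1881, 185.6738],
       [  0.    ,   0.    ,   1.    ]]), 'origin': array([0.0832, 0.6161, 1.0892]), 'attitude': array([ 0.2874, -0.8218, -2.3324])}
top {'K': array([[429.5737,   0.    , 258.2374],
       [  0.    , 429.5737, 194.1392],
       [  0.    ,   0.    ,   1.    ]]), 'origin': array([0.4837, 0.0144, 1.1594]), 'attitude': array([ 0.0747, -0.0898, -1.5959])}
wrist {'K': array([[265.2288,   0.    , 259.6057],
       [  0.    , 265.2288, 190.5204],
       [  0.    ,   0.    ,   1.    ]]), 'tool_from_camera': array([[ 0.0003,  0.9653,  0.2611,  0.0698],
       [ 1.    , -0.0004,  0.0004,  0.0001],
       [ 0.0005,  0.2611, -0.9653, -0.0926],
       [ 0.    ,  0.    ,  0.    ,  1.    ]])}
```

View pics/top0.png

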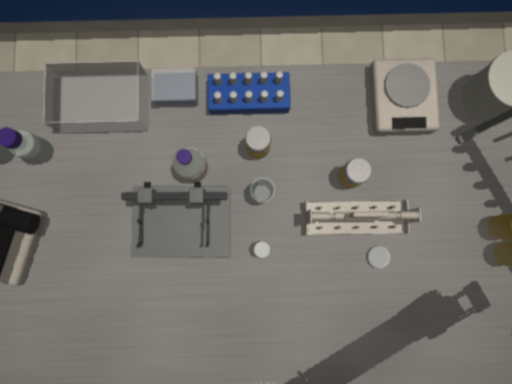

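View pics/side0.png

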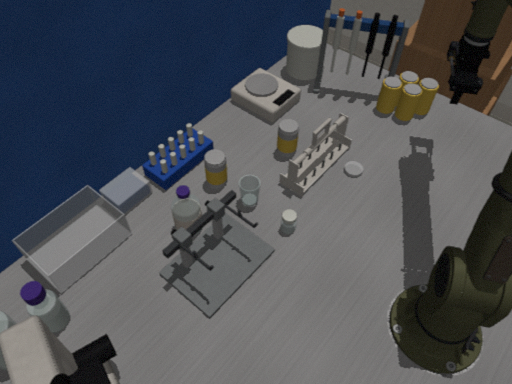

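The top view shows the rack around pixel (357,217), the stand around (181,220), the jar at (262,250) and the beaker at (262,190). I'll make enlarged crops so I can pick key points precisely.

```bash
cat > h.py <<'E'
import numpy as np,cv2
from scipy.spatial.transform import Rotation as R
from scipy.optimize import least_squares
from bench import ctrl
np.set_printoptions(precision=4,suppress=True)
def cam(n,s=None):
    c=ctrl.calibration(n)
    if n=="wrist":
        T=c["tool_from_camera"];Rt=R.from_rotvec(s["tool_rot"]).as_matrix()
        return c["K"],Rt@T[:3,3]+s["position"],Rt@T[:3,:3]
    return c["K"],c["origin"],R.from_rotvec(c["attitude"]).as_matrix()
def proj(P,c):
    K,o,A=c;q=(np.atleast_2d(P)-o)@A
    return np.c_[K[0,0]*q[:,0]/-q[:,2]+K[0,2],K[1,1]*-q[:,1]/-q[:,2]+K[1,2]]
def onplane(uv,z,c):
    K,o,A=c;d=A@np.array([(uv[0]-K[0,2])/K[0,0],-(uv[1]-K[1,2])/K[1,1],-1]);return o+d*(z-o[2])/d[2]
def world(p,X):  # p=x,y,yaw
    return np.atleast_2d(X)@R.from_euler("z",p[2]).as_matrix().T+[p[0],p[1],p[3] if len(p)>3 else 0]
def crop(img,x0,y0,w,h,k):
    return cv2.resize(img[y0:y0+h,x0:x0+w],None,fx=k,fy=k,interpolation=cv2.INTER_CUBIC)
E
python3 - <<'E'
from h import *
t=cv2.imread("pics/top0.png");s=cv2.imread("pics/side0.png")
a=np.hstack([crop(t,125,172,120,92,3.3333),crop(t,300,165,120,92,3.3333)])
b=np.hstack([crop(s,155,180,125,90,3.2),crop(s,270,110,125,90,3.2)])
a=a[:,:800];b=b[:,:800]
im=np.vstack([a,b]);print(im.shape,a.shape)
cv2.imwrite("pics/c1.png",im)
E
```

```text
(595, 800, 3) (307, 800, 3)
```

View pics/c1.png

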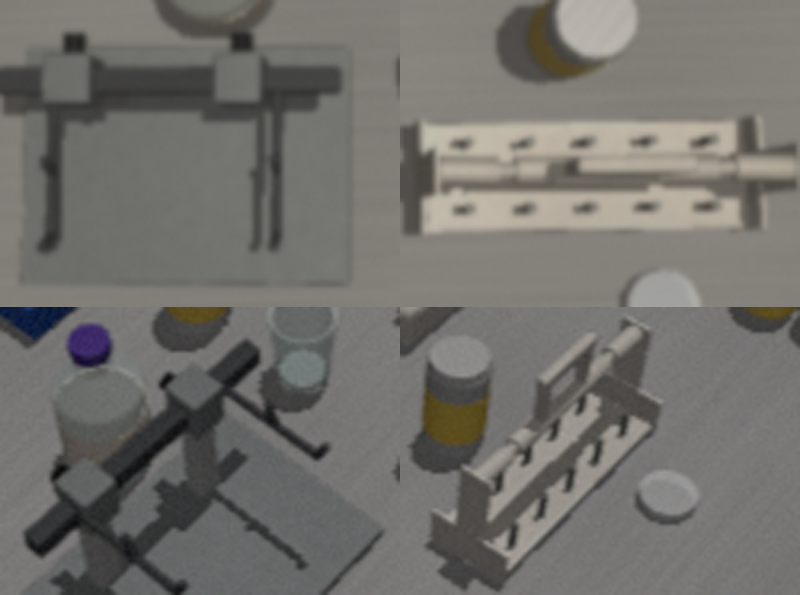

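```bash
python3 - <<'E'
from h import *
T=cam("top");S=cam("side")
f=lambda x,y:(125+x/3.3333,172+y/3.3333)
g=lambda x,y:(155+x/3.2,180+(y-307)/3.2)
def model(p):
    P=lambda x,y,z:world(p[:3],[x,y,z])[0]
    r=[]
    for c,X,uv in [(T,P(-.06,.13,.012),f(21,284)),(T,P(-.06,-.13,.012),f(352,284)),(T,P(.13,-.13,.012),f(350,47)),(T,P(.13,.13,.012),f(25,47)),
      (S,P(-.06,-.13,.012),g(382,532)),
      (T,P(-.024,.08+p[3],.155),f(45,245)),(T,P(-.024,-.08+p[3],.155),f(273,245)),
      (S,P(-.022,-.08+p[3],.155),g(322,452)),(S,P(-.022,.08+p[3],.155),g(183,587))]:
        r+=list(proj(X,c)[0]-uv)
    return np.array(r)
r=least_squares(model,[.4,.2,0,0]);print("stand",r.x);print(r.fun.reshape(-1,2))
for n,uv,z in [("rackbase",(357.3,217.5),.03),("handle?",(300+277/3.333,165+165/3.333),.17),("jar",(262,250),.065),("beaker",(262,190),.085),("cana",(357,170),.115),("dish",(379,257),.014),("flask",(185,157),.17)]:
    print(n,onplane(uv,z,T))
h=lambda x,y:(270+(x-400)/3.2,110+(y-307)/3.2)
print("handle side",onplane(h(569,362),.172,S),onplane(h(538,390),.17,S),onplane(h(598,336),.178,S))
E
```

```text
stand [ 0.4993  0.2109 -0.0227 -0.0053]
[[-0.3929  1.1584]
 [-1.0861  0.6807]
 [-0.3081  0.4263]
 [ 0.2787  0.7578]
 [ 1.7037 -0.7944]
 [-0.9524 -0.2104]
 [-0.2266 -0.5273]
 [-0.0067 -2.0528]
 [-1.2348 -1.2705]]
rackbase [ 0.5331 -0.2571  0.03  ]
handle? [ 0.5323 -0.2835  0.17  ]
jar [ 0.456  -0.0033  0.065 ]
beaker [ 0.6063 -0.0072  0.085 ]
cana [ 0.6463 -0.242   0.115 ]
dish [ 0.4278 -0.3132  0.014 ]
flask [0.6788 0.172  0.17  ]
handle side [ 0.5317 -0.2532  0.172 ] [ 0.5338 -0.2069  0.17  ] [ 0.5276 -0.2935  0.178 ]
```

>>> drive_tool(motion=[[[0,0,-1.2],[0,0,-10.5],1],[[0,0,-1.2],[0,0,-10.5],1],[[0,0,-1.2],[0,0,-10.5],1],[[0,0,-1.2],[0,0,-10.5],1],[[0,0,-1.2],[0,0,-10.5],1],[[0,0,-1.2],[0,0,-10.5],1]], force=25)

```text
time: 0.9
position: [0.2936, -0.5798, 0.3642]
tool_rot: [-2.217, -2.225, -0.0]
ft_force: [-0.7, -0.2, 0.8]
grip_width: 1.0
grip_force: 0.0
```

>>> drive_tool(motion=[[[4.1,3,0],[0,0,0],1],[[4.1,3,0],[0,0,0],1],[[4.1,3,0],[0,0,0],1],[[4.1,3,0],[0,0,0],1],[[4.1,3,0],[0,0,0],1],[[4.1,3,0],[0,0,0],1],[[4.1,3,0],[0,0,0],1],[[3.5,2.8,0],[0,0,0],1],[[0,0,0],[0,0,0],1],[[0,0,0],[0,0,0],1]])

```text
time: 2.15
position: [0.532, -0.2591, 0.3639]
tool_rot: [-2.224, -2.218, 0.002]
ft_force: [-0.6, -0.5, 0.5]
grip_width: 0.997
grip_force: 0.0
```

```bash
python3 - <<'E'
from h import *
s=ctrl.get_state();im=ctrl.get_image("wrist");cv2.imwrite("pics/w1.png",im[:,:,::-1])
print(s["time"],s["position"],R.from_rotvec(s["tool_rot"]).as_matrix(),s["ft_force"],s["qd"])
np.save("w1.npy",np.r_[s["position"],s["tool_rot"]])
cv2.imwrite("pics/w1b.png",cv2.resize(im[:,:,::-1],(800,600),interpolation=cv2.INTER_CUBIC))
for P in [(.532,-.255,.17)]: print(proj(P,cam("wrist",s)))
E
```

```text
2.15 [ 0.532  -0.2591  0.3639] [[ 0.0028  1.     -0.0011]
 [ 1.     -0.0028 -0.0006]
 [-0.0006 -0.0011 -1.    ]] [-0.6025 -0.5192  0.5011] [ 0.0202 -0.0019  0.0212  0.0032  0.0003 -0.0002 -0.0022]
[[261.0155 180.8812]]
```

View pics/w1b.png

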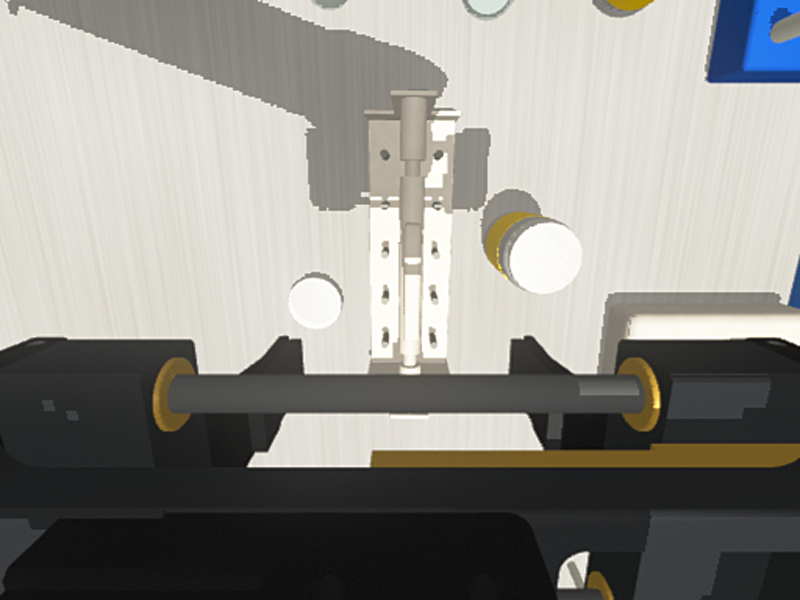

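The handle bar runs along column ~412 (rows 223 to ~345), and groove_a is at about (412,169) in the enlarged view. I'll solve the rack pose from these.

```bash
python3 - <<'E'
from h import *
a=np.load("w1.npy");c=cam("wrist",dict(position=a[:3],tool_rot=a[3:]))
for n,uv,z,y in [("groove",(412,170),.121,.08),("groovetop edges",(412,163),.125,.086),("edge2",(412,177),.125,.074),("railend",(413,97),.125,.13),("hand+",(412,223),.178,.039),("hand-",(412,343),.178,-.039),("cheek",(413,91),.127,.134)]:
    p=onplane(np.array(uv)/1.5625,z,c);print(n,p,p[1]-y)
for y in(.134,.13,.08): print(proj(world([.532,-.255,0],[0,y,.12]),c)*1.5625)
for y in(.039,-.039): print(proj(world([.532,-.255,0],[0,y,.178]),c)*1.5625)
E
```

```text
groove [ 0.5354 -0.1769  0.121 ] -0.25691121031254016
groovetop edges [ 0.5353 -0.172   0.125 ] -0.25795660970999407
edge2 [ 0.5354 -0.1822  0.125 ] -0.25619505697432754
railend [ 0.536  -0.1259  0.125 ] -0.25591180061285457
hand+ [ 0.5348 -0.2126  0.178 ] -0.2515812166860599
hand- [ 0.5349 -0.2975  0.178 ] -0.2585462689665316
cheek [ 0.536  -0.1223  0.127 ] -0.2563027960742488
[[407.5108  91.1856]]
[[407.518   97.0756]]
[[407.6041 167.482 ]]
[[407.7918 228.209 ]]
[[407.9188 338.3543]]
```

>>> drive_tool(motion=[[[0.3,0.3,3],[0,0,0],1],[[0,0,4],[0,0,0],1],[[0,0,4],[0,0,0],1],[[0,0,2.3],[0,0,0],1],[[0,0,1],[0,0,0],1],[[0,0,0],[0,0,0],1],[[0,0,0],[0,0,0],1]])

```text
time: 3.08
position: [0.536, -0.2561, 0.2226]
tool_rot: [2.223, 2.216, 0.001]
ft_force: [0.8, -1.0, 0.5]
grip_width: 1.0
grip_force: 0.0
```

>>> drive_tool(motion=[[[0,0,0],[0,0,0],-1],[[0,0,0],[0,0,0],-1],[[0,0,0],[0,0,0],-1],[[0,0,0],[0,0,0],-1],[[0,0,0],[0,0,0],-1],[[0,0,0],[0,0,0],-1],[[0,0,0],[0,0,0],-1],[[0,0,0],[0,0,0],-1]], force=35)

```text
time: 4.08
position: [0.5355, -0.2555, 0.2212]
tool_rot: [2.224, 2.219, -0.0]
ft_force: [0.1, 0.2, 0.5]
grip_width: 0.169
grip_force: 0.0
```

>>> drive_tool(motion=[[[0,0,0],[0,0,0],-1],[[0,0,0],[0,0,0],-1],[[0,0,0],[0,0,0],-1]])

```text
time: 4.45
position: [0.5356, -0.2555, 0.2213]
tool_rot: [2.224, 2.218, 0.0]
ft_force: [1.1, -0.9, -1.1]
grip_width: 0.132
grip_force: 35.0
```

>>> drive_tool(motion=[[[0,0,-0.5],[0,0,0],-1],[[0,0,-1.5],[0,0,0],-1],[[0,0,-2],[0,0,0],-1],[[0,0,-3],[0,0,0],-1],[[0,0,-3],[0,0,0],-1],[[0,0,-3],[0,0,0],-1],[[0,0,-1],[0,0,0],-1],[[0,0,0],[0,0,0],-1],[[0,0,0],[0,0,0],-1],[[0,0,0],[0,0,0],-1]])

```text
time: 5.7
position: [0.535, -0.2554, 0.3598]
tool_rot: [-2.222, -2.217, 0.001]
ft_force: [-0.5, -0.5, -4.7]
grip_width: 0.131
grip_force: 35.0
```

```bash
python3 - <<'E'
from h import *
s=ctrl.get_state();print(s["position"],s["ft_force"],s["torque"],s["grip_force"],s["grip_width"])
im=ctrl.get_image("side");cv2.imwrite("pics/s2.png",im[:,:,::-1])
im=ctrl.get_image("wrist");cv2.imwrite("pics/w2.png",im[:,:,::-1])
a=cv2.imread("pics/s2.png")[50:250,230:480];b=cv2.imread("pics/w2.png")
cv2.imwrite("pics/c2.png",np.hstack([cv2.resize(a,(400,320)),cv2.resize(b,(400,320))]))
E
```

```text
[ 0.535  -0.2554  0.3598] [-0.4636 -0.4632 -4.7076] [ 0.0303 -0.1412  0.0394] 34.979974776506424 0.1311957702033933
```

View pics/c2.png

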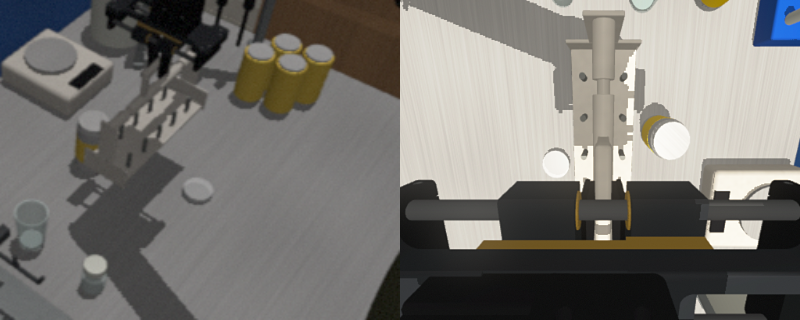

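>>> drive_tool(motion=[[[0,0,-2],[0,0,0],-1],[[0,0,-3],[0,0,0],-1],[[2,-0.5,0],[0,0,0],-1],[[3.5,-1,0],[0,0,0.5],-1],[[4.5,-1.2,0],[0,0,0.6],-1],[[4.5,-1.2,0],[0,0,0],-1],[[4.5,-1.2,0],[0,0,0],-1],[[4.5,-1.2,0],[0,0,0],-1],[[4.5,-1.2,0],[0,0,0],-1]])

```text
time: 6.92
position: [0.4631, 0.0286, 0.4094]
tool_rot: [-2.243, -2.198, 0.003]
ft_force: [1.0, 0.0, -4.1]
grip_width: 0.136
grip_force: 35.0
```

>>> drive_tool(motion=[[[4.5,-1.2,0],[0,0,0],-1],[[4.5,-1.3,0],[0,0,0],-1],[[4.3,-1.3,0],[0,0,0],-1],[[3,-0.7,0],[0,0,0],-1],[[1.5,-0.3,0],[0,0,0],-1],[[0,0,0],[0,0,0],-1],[[0,0,0],[0,0,0],-1]])

```text
time: 7.8
position: [0.4203, 0.2039, 0.4103]
tool_rot: [2.246, 2.196, -0.003]
ft_force: [1.0, -0.5, -4.6]
grip_width: 0.133
grip_force: 35.0
```

```bash
python3 - <<'E'
from h import *
s=ctrl.get_state();im=ctrl.get_image("wrist");cv2.imwrite("pics/w3.png",im[:,:,::-1])
print(s["time"],s["position"],R.from_rotvec(s["tool_rot"]).as_matrix(),s["ft_force"])
np.save("w3.npy",np.r_[s["position"],s["tool_rot"]])
im=ctrl.get_image("top");cv2.imwrite("pics/t3.png",im[:,:,::-1])
cv2.imwrite("pics/w3b.png",crop(cv2.imread("pics/w3.png"),160,0,320,240,2.5))
E
```

```text
7.8 [0.4203 0.2039 0.4103] [[ 0.0224  0.9997 -0.0011]
 [ 0.9997 -0.0224 -0.0018]
 [-0.0018 -0.0011 -1.    ]] [ 0.9845 -0.5383 -4.628 ]
```

View pics/w3b.png

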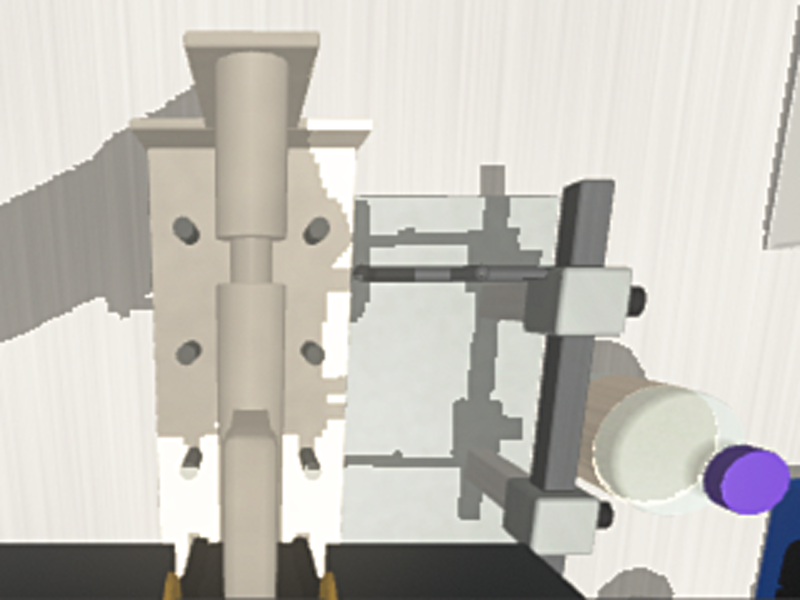

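Groove_a appears at crop (251,260). Hook A shows its tip at (360,273) and its prong at (482,272), with both hooks unobstructed. I'll compute the offset.

```bash
python3 - <<'E'
from h import *
a=np.load("w3.npy");s=dict(position=a[:3],tool_rot=a[3:]);c=cam("wrist",s)
Rt=R.from_rotvec(a[3:]).as_matrix()
f=lambda x,y:(160+x/2.5,y/2.5)
st=[.4993,.2109,-.0227]
def sh(n,uv,z):
    p=onplane(f(*uv),z,c);t=(p-a[:3])@Rt
    q=R.from_euler("z",st[2]).as_matrix().T@(p-[st[0],st[1],0])
    print(n,"world",p,"tool",t,"stand",q)
z0=a[2]-.221
sh("grooveL",(217,260),z0+.116);sh("grooveR",(287,260),z0+.116)
sh("railend",(251,57),z0+.123);sh("handle near",(250,560),z0+.178)
sh("tip",(360,273),.158);sh("prong",(482,272),.158);sh("rod",(420,274),.137)
sh("rod far",(530,271),.137)
sh("cheek top L",(186,40),z0+.127);sh("cheek top R",(318,40),z0+.127)
sh("plate near corner",(353,196),.012);sh("plate far",(556,196),.012);sh("barend",(585,184),.146)
E
```

```text
grooveL world [0.4118 0.2845 0.3053] tool [ 0.0806 -0.0102  0.1049] stand [-0.0892  0.0716  0.3053]
grooveR world [0.4316 0.284  0.3053] tool [0.0806 0.0096 0.1048] stand [-0.0693  0.0716  0.3053]
railend world [0.4225 0.333  0.3123] tool [ 0.1293 -0.0007  0.0978] stand [-0.0796  0.1203  0.3123]
handle near world [0.4198 0.2185 0.3673] tool [ 0.0147 -0.0008  0.043 ] stand [-0.0796  0.0058  0.3673]
tip world [0.4756 0.2844 0.158 ] tool [0.0822 0.0537 0.2521] stand [-0.0254  0.073   0.158 ]
prong world [0.5361 0.2835 0.158 ] tool [0.0827 0.1142 0.252 ] stand [0.0351 0.0735 0.158 ]
rod world [0.5105 0.2838 0.137 ] tool [0.0824 0.0886 0.273 ] stand [0.0095 0.0732 0.137 ]
rod far world [0.5683 0.2841 0.137 ] tool [0.084  0.1464 0.2729] stand [0.0673 0.0747 0.137 ]
cheek top L world [0.4064 0.3358 0.3163] tool [ 0.1318 -0.0167  0.0938] stand [-0.0957  0.1228  0.3163]
cheek top R world [0.4391 0.3351 0.3163] tool [0.1318 0.0159 0.0937] stand [-0.063   0.1228  0.3163]
plate near corner world [0.4926 0.3395 0.012 ] tool [0.138  0.0697 0.3979] stand [-0.0096  0.1285  0.012 ]
plate far world [0.632  0.3364 0.012 ] tool [0.1379 0.2091 0.3978] stand [0.1298 0.1285 0.012 ]
barend world [0.5883 0.3246 0.146 ] tool [0.125  0.1655 0.2639] stand [0.0864 0.1157 0.146 ]
```

>>> drive_tool(motion=[[[0.2,-1,0],[0,0,0],-1],[[0,0,2],[0,0,0],-1],[[0,0,3],[0,0,0],-1],[[0,0,3],[0,0,0],-1],[[0,0,2.3],[0,0,0],-1],[[0,0,1.5],[0,0,0],-1],[[0,0,0.5],[0,0,0],-1],[[0,0,0],[0,0,0],-1],[[0,0,0],[0,0,0],-1],[[0,0,0],[0,0,0],-1]])

```text
time: 9.15
position: [0.4112, 0.2071, 0.2889]
tool_rot: [2.245, 2.197, 0.001]
ft_force: [-0.1, 0.0, -4.2]
grip_width: 0.135
grip_force: 35.0
```

```bash
python3 - <<'E'
from h import *
s=ctrl.get_state();im=ctrl.get_image("wrist");cv2.imwrite("pics/w4.png",im[:,:,::-1])
print(s["time"],s["position"],R.from_rotvec(s["tool_rot"]).as_matrix(),s["ft_force"])
np.save("w4.npy",np.r_[s["position"],s["tool_rot"]])
cv2.imwrite("pics/w4b.png",crop(cv2.imread("pics/w4.png"),160,0,320,240,2.5))
E
```

```text
9.15 [0.4112 0.2071 0.2889] [[ 0.0217  0.9998  0.0011]
 [ 0.9998 -0.0217  0.0002]
 [ 0.0002  0.0011 -1.    ]] [-0.1295  0.0184 -4.1922]
```

View pics/w4b.png

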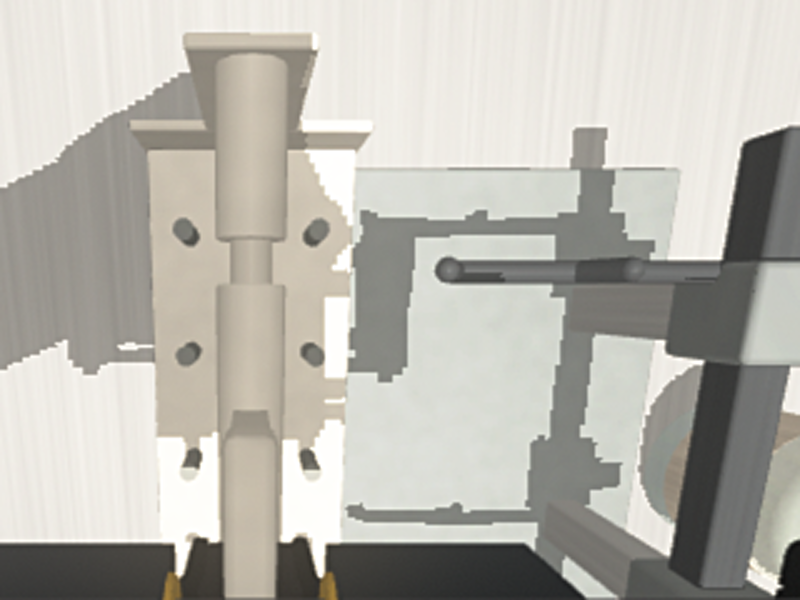

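The groove is at (251,260). The hook tip is at (450,269), the prong at (633,269) and the rod's rows are about 261 to 282.

```bash
python3 - <<'E'
from h import *
a=np.load("w4.npy");s=dict(position=a[:3],tool_rot=a[3:]);c=cam("wrist",s)
Rt=R.from_rotvec(a[3:]).as_matrix()
f=lambda x,y:(160+x/2.5,y/2.5)
def sh(n,uv,z):
    p=onplane(f(*uv),z,c);print(n,(p-a[:3])@Rt,p)
z0=a[2]-.221;print(z0)
sh("grooveL",(217,260),z0+.116);sh("grooveR",(287,260),z0+.116);sh("grL top edges",(252,237),z0+.124);sh("gr bot",(252,284),z0+.124)
sh("tip",(450,269.5),.157);sh("prong",(633,269),.157);sh("rod up",(540,261),.136);sh("rod low",(540,283),.136);sh("rod up",(700,261),.136);sh("rod low",(700,282),.136)
sh("plate",(360,169),.012);sh("plate",(678,169),.012)
E
```

```text
0.06785047330472074
grooveL [ 0.0806 -0.0103  0.105 ] [0.4028 0.2878 0.1839]
grooveR [0.0806 0.0096 0.105 ] [0.4227 0.2874 0.1839]
grL top edges [ 0.0861 -0.0003  0.097 ] [0.4128 0.2931 0.1919]
gr bot [ 0.0739 -0.0003  0.097 ] [0.4126 0.2809 0.1919]
tip [0.0791 0.0637 0.1319] [0.4768 0.2848 0.157 ]
prong [0.0793 0.1228 0.132 ] [0.5359 0.2836 0.157 ]
rod up [0.0828 0.1013 0.153 ] [0.5144 0.2876 0.136 ]
rod low [0.0753 0.1021 0.153 ] [0.5151 0.2802 0.136 ]
rod up [0.0828 0.1576 0.153 ] [0.5707 0.2864 0.136 ]
rod low [0.0757 0.1588 0.153 ] [0.5718 0.2793 0.136 ]
plate [0.1341 0.0554 0.2769] [0.4698 0.34   0.012 ]
plate [0.1341 0.2184 0.2771] [0.6328 0.3364 0.012 ]
```

>>> drive_tool(motion=[[[-0.12,0.5,0],[0,0,0],-1],[[0,1,0],[0,0,0],-1],[[0,1.5,0],[0,0,0],-1],[[0,1.5,0],[0,0,0],-1],[[0,1.5,0],[0,0,0],-1],[[0,1.5,0],[0,0,0],-1],[[0,1,0],[0,0,0],-1],[[0,0.5,0],[0,0,0],-1],[[0,0.2,0],[0,0,0],-1],[[0,0,0],[0,0,0],-1],[[0,0,0],[0,0,0],-1],[[0,0,0],[0,0,0],-1]])

```text
time: 10.7
position: [0.5027, 0.2037, 0.2884]
tool_rot: [2.245, 2.197, -0.0]
ft_force: [-0.7, -0.2, -4.7]
grip_width: 0.133
grip_force: 35.0
```

```bash
python3 - <<'E'
from h import *
s=ctrl.get_state();im=ctrl.get_image("wrist");cv2.imwrite("pics/w5.png",im[:,:,::-1])
print(s["time"],s["position"],R.from_rotvec(s["tool_rot"]).as_matrix(),s["ft_force"],s["torque"])
np.save("w5.npy",np.r_[s["position"],s["tool_rot"]])
cv2.imwrite("pics/w5b.png",crop(cv2.imread("pics/w5.png"),180,0,200,150,4))
E
```

```text
10.7 [0.5027 0.2037 0.2884] [[ 0.0214  0.9998  0.0003]
 [ 0.9998 -0.0214 -0.0004]
 [-0.0004  0.0003 -1.    ]] [-0.6701 -0.2459 -4.6722] [ 0.0216 -0.0236  0.0039]
```

View pics/w5b.png

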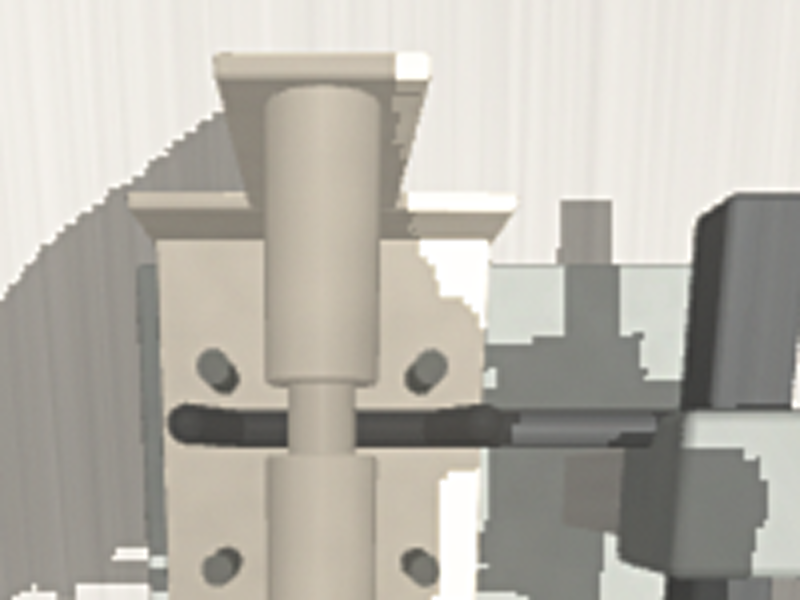

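```bash
python3 - <<'E'
from h import *
a=np.load("w5.npy");s=dict(position=a[:3],tool_rot=a[3:]);c=cam("wrist",s)
Rt=R.from_rotvec(a[3:]).as_matrix()
f=lambda x,y:(180+x/4,y/4)
def sh(n,uv,z):
    p=onplane(f(*uv),z,c);print(n,(p-a[:3])@Rt)
z0=a[2]-.2213;print(z0)
sh("gr+",(267,384),z0+.116);sh("gr-",(267,456),z0+.116)
sh("tip",(187,424),.157);sh("prong",(487,424),.157);sh("rod up",(270,408),.136);sh("rod lo",(270,445),.136);sh("rod up",(400,408),.136);sh("rod lo",(400,445.5),.136)
E
```

```text
0.0670538225930844
gr+ [ 0.086  -0.0102  0.1053]
gr- [ 0.0738 -0.0104  0.1053]
tip [ 0.0804 -0.0277  0.1313]
prong [0.0804 0.0327 0.1313]
rod up [ 0.0847 -0.0119  0.1523]
rod lo [ 0.077  -0.012   0.1523]
rod up [0.0847 0.0166 0.1523]
rod lo [0.0769 0.0168 0.1523]
```

>>> drive_tool(motion=[[[0.06,0,0.5],[0,0,0],-1],[[0,0,0.8],[0,0,0],-1],[[0,0,0.8],[0,0,0],-1],[[0,0,0.5],[0,0,0],-1],[[0,0,0.3],[0,0,0],-1],[[0,0,0.2],[0,0,0],-1],[[0,0,0],[0,0,0],-1],[[0,0,0],[0,0,0],-1],[[0,0,0],[0,0,0],-1]])

```text
time: 11.88
position: [0.5029, 0.2044, 0.2574]
tool_rot: [2.245, 2.197, 0.0]
ft_force: [0.3, 0.6, -5.9]
grip_width: 0.134
grip_force: 35.0
```

>>> drive_tool(motion=[[[0,0,0.1],[0,0,0],-1],[[0,0,0],[0,0,0],-1],[[0,0,0.1],[0,0,0],-1],[[0,0,0],[0,0,0],-1],[[0,0,0],[0,0,0],-1]])

```text
time: 12.5
position: [0.5029, 0.2043, 0.2552]
tool_rot: [2.245, 2.197, -0.0]
ft_force: [0.2, 0.4, -4.8]
grip_width: 0.137
grip_force: 35.0
```

>>> drive_tool(motion=[[[0,0,0.1],[0,0,0],-1],[[0,0,0],[0,0,0],-1],[[0,0,0],[0,0,0],-1]])

```text
time: 12.88
position: [0.5029, 0.2043, 0.2542]
tool_rot: [2.245, 2.197, -0.0]
ft_force: [-1.1, -0.3, -5.2]
grip_width: 0.133
grip_force: 35.0
```

>>> drive_tool(motion=[[[0,0,0.1],[0,0,0],-1],[[0,0,0],[0,0,0],-1],[[0,0,0],[0,0,0],-1]])

```text
time: 13.25
position: [0.5029, 0.2043, 0.2532]
tool_rot: [2.245, 2.197, -0.0]
ft_force: [-0.6, 0.9, -4.0]
grip_width: 0.133
grip_force: 35.0
```

>>> drive_tool(motion=[[[0,0,0.1],[0,0,0],-1],[[0,0,0],[0,0,0],-1],[[0,0,0],[0,0,0],-1]])

```text
time: 13.62
position: [0.5029, 0.2043, 0.2522]
tool_rot: [2.245, 2.197, -0.0]
ft_force: [-0.5, -0.6, -4.2]
grip_width: 0.126
grip_force: 35.0
```

>>> drive_tool(motion=[[[0,0,0.05],[0,0,0],-1],[[0,0,0],[0,0,0],-1],[[0,0,0],[0,0,0],-1]])

```text
time: 14.0
position: [0.5029, 0.2043, 0.2517]
tool_rot: [2.245, 2.197, -0.0]
ft_force: [-0.2, 0.3, -4.2]
grip_width: 0.136
grip_force: 35.0
```

Now below the riding height (~.2553) with no added load, so both grooves straddle the hooks. I'll continue in half-millimetre steps.

>>> drive_tool(motion=[[[0,0,0.05],[0,0,0],-1],[[0,0,0],[0,0,0],-1],[[0,0,0],[0,0,0],-1]])

```text
time: 14.38
position: [0.5029, 0.2043, 0.2513]
tool_rot: [2.245, 2.197, -0.0]
ft_force: [-0.9, -0.9, -4.1]
grip_width: 0.133
grip_force: 35.0
```

>>> drive_tool(motion=[[[0,0,0.03],[0,0,0],-1],[[0,0,0],[0,0,0],-1],[[0,0,0],[0,0,0],-1]])

```text
time: 14.75
position: [0.503, 0.2043, 0.251]
tool_rot: [2.245, 2.197, 0.0]
ft_force: [0.4, -1.0, -2.6]
grip_width: 0.131
grip_force: 35.0
```

>>> drive_tool(motion=[[[0,0,0.03],[0,0,0],-1],[[0,0,0],[0,0,0],-1],[[0,0,0],[0,0,0],-1]])

```text
time: 15.12
position: [0.503, 0.2043, 0.2509]
tool_rot: [2.245, 2.197, 0.0]
ft_force: [-0.7, -1.8, -0.5]
grip_width: 0.133
grip_force: 35.0
```

```bash
python3 - <<'E'
from h import *
s=ctrl.get_state();print(s["time"],s["position"],s["ft_force"],s["torque"],R.from_rotvec(s["tool_rot"]).as_matrix()[2])
E
```

```text
15.125 [0.503  0.2043 0.2509] [-0.6606 -1.7676 -0.5213] [-0.2472  0.0874  0.0027] [-0.0002  0.0004 -1.    ]
```

>>> drive_tool(motion=[[[0,0,0.02],[0,0,0],-1],[[0,0,0],[0,0,0],-1],[[0,0,0],[0,0,0],-1],[[0,0,0],[0,0,0],-1]])

```text
time: 15.62
position: [0.5031, 0.2043, 0.2508]
tool_rot: [2.245, 2.197, 0.0]
ft_force: [-0.3, -2.3, 2.9]
grip_width: 0.133
grip_force: 35.0
```

```bash
python3 - <<'E'
from h import *
s=ctrl.get_state();print(s["time"],s["position"],s["ft_force"],s["torque"])
w=ctrl.get_image("wrist")[:,:,::-1];d=ctrl.get_image("side")[:,:,::-1]
cv2.imwrite("pics/c6.png",np.hstack([crop(w,180,30,130,150,3),crop(d,150,150,130,150,3)]))
E
```

```text
15.625 [0.5031 0.2043 0.2508] [-0.2863 -2.253   2.8611] [-0.3841  0.2011  0.0146]
```

View pics/c6.png

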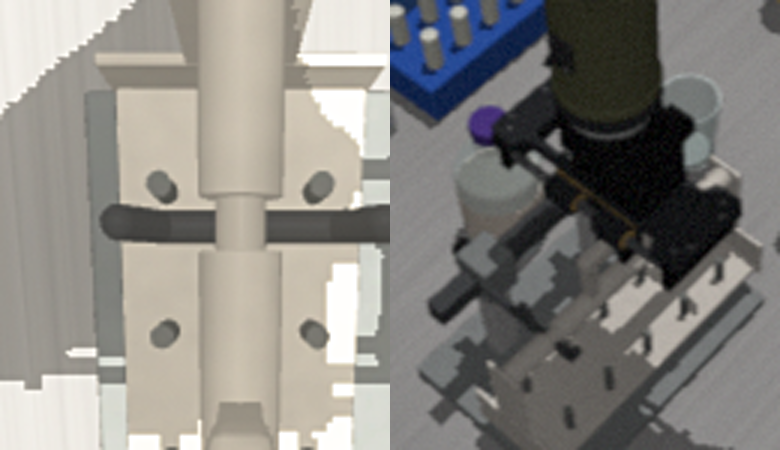

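Hook A sits centred in its groove, and the height and load sharing show both sides down. I'll ease the load slightly, release gently and retreat upward.

>>> drive_tool(motion=[[[0,0,-0.02],[0,0,0],-1],[[0,0,0],[0,0,0],-1],[[0,0,0],[0,0,0],-1],[[0,0,0],[0,0,0],-1]])

```text
time: 16.23
position: [0.503, 0.2042, 0.2507]
tool_rot: [2.245, 2.197, 0.0]
ft_force: [-1.4, -2.0, 5.2]
grip_width: 0.131
grip_force: 35.0
```

>>> drive_tool(motion=[[[0,0,0],[0,0,0],-0.5],[[0,0,0],[0,0,0],-0.3],[[0,0,0],[0,0,0],-0.2],[[0,0,0],[0,0,0],-0.1],[[0,0,0],[0,0,0],0],[[0,0,0],[0,0,0],0],[[0,0,0],[0,0,0],0],[[0,0,0],[0,0,0],0],[[0,0,0],[0,0,0],0]])

```text
time: 17.35
position: [0.5029, 0.2043, 0.2506]
tool_rot: [2.245, 2.197, -0.0]
ft_force: [-0.3, -0.1, -0.5]
grip_width: 0.498
grip_force: 0.0
```

>>> drive_tool(motion=[[[0,0,-0.5],[0,0,0],0],[[0,0,-1.5],[0,0,0],0],[[0,0,-2.5],[0,0,0],0],[[0,0,-4],[0,0,0],0],[[0,0,-4],[0,0,0],0],[[0,0,-3],[0,0,0],0],[[0,0,-1],[0,0,0],0],[[0,0,0],[0,0,0],0],[[0,0,0],[0,0,0],0],[[0,0,0],[0,0,0],0],[[0,0,0],[0,0,0],0],[[0,0,0],[0,0,0],0]])

```text
time: 18.85
position: [0.5028, 0.2043, 0.4153]
tool_rot: [-2.245, -2.197, 0.001]
ft_force: [-0.7, 0.7, 0.2]
grip_width: 0.502
grip_force: 0.0
```

```bash
python3 - <<'E'
from h import *
s=ctrl.get_state();print(s["time"],s["position"],s["ft_force"])
w=ctrl.get_image("wrist")[:,:,::-1];d=ctrl.get_image("side")[:,:,::-1]
cv2.imwrite("pics/c7.png",np.hstack([crop(w,160,20,160,230,2.5),crop(d,150,150,130,192,3)[:575]]))
E
```

```text
18.85 [0.5028 0.2043 0.4153] [-0.6704  0.6633  0.161 ]
```

View pics/c7.png

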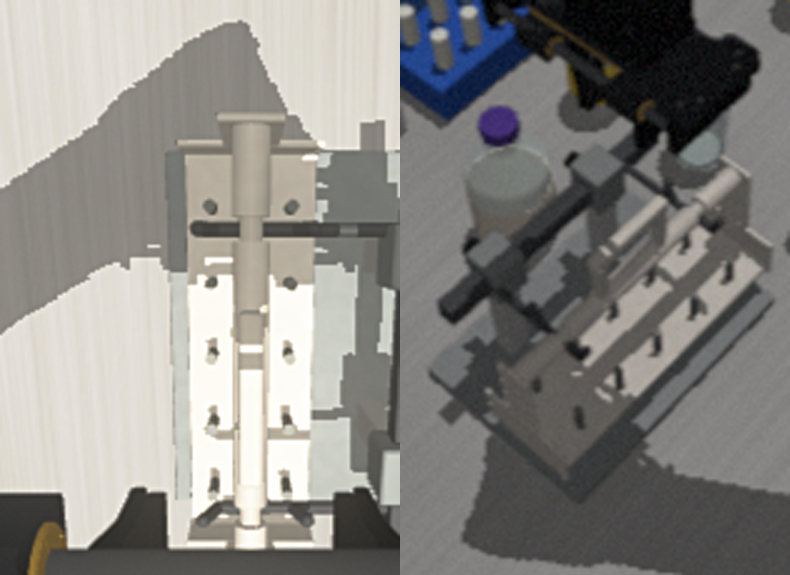

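The rack hangs level and upright, with hook A in groove A (wrist crop, 250,229) and hook B under the rail near (250,512). The gripper is clear, so I'm handing it in.

```bash
python3 -c "
from bench import ctrl
print(ctrl.close_job())"
```

```text
the job is handed in; nothing more can be done
None
```

The rack is hanging on both hooks and the job is handed in at about 19 s of the 67 s allowed. It settled at home height and both hooks took load before I let go. I touched no bystander. The hand-in call did not report a verdict.

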